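Close up a battery pack case and take the outer lid off its inner cover

ROBOT

A 6-joint arm with a two-finger parallel gripper is mounted at the origin on the work surface. World frame = base frame: x ahead of the robot, y to its left, z up, the work surface at z = 0. Lengths are in m, angles in degrees, forces in N, time in s.
With the tool pointing down it reaches from about 0.25 to 0.8 m from the base axis. Payload 8.5 kg.
Tool frame: the origin (TCP) lies midway between the tips of the shut fingers; the grasp point (between the pads) lies 19 mm behind it; z points along the fingers, y is the line along which they close (so a half turn about z gives the same grasp; the last joint's range is limited). The gripper opens to 85 mm and grips with 20 to 120 N. Pads are 22 mm wide; open, the fingers measure 114 mm over their backs; the gripper's body (76 mm by 85 mm) begins 54 mm behind the grasp point. The pads swing forward as they close: fully open they stand 13 mm farther back than shut.
Start: joints at [-70.417, 13.648, -0.773, 75.585, 0, 90], TCP at [0.176, -0.495, 0.204] pointing down, gripper open.
Joint ranges: [-152.45, 152.45], [-59.26, 108.67], [-65.41, 83.53], [-104.44, 129.93], [-82.83, 76.93], [-180, 180]. Speed limits (degrees/s): [127.2, 127.2, 159.86, 180, 180, 180].

INTERFACE

Orientations are given as a 3x3 rotation matrix whose columns are the frame's x, y, z axes.
In Python, from plant import sense, cams, robot gives the robot as it stands.
- The arm moves only by the tool drive_tool, never from a script. Its argument "deltas" is one flat list of numbers, 4 for each row, row after row: the shift along the tool's x, y, z in units of 25 mm (1.0 is 25 mm), then the turn about the tool's z in units of 6 degrees (1.0 is 6 degrees). In form: [tx, ty, tz, yaw, tx, ty, tz, yaw, ...]. A call has exactly 8 rows; each row is the pose to reach, as a shift and turn from the pose commanded when the call began, along the tool's axes at that moment; what a row does not reach only later rows make up. A row lasts 1/10 s, in which the tool goes at most 50 mm and 8.59 degrees, less where a joint would pass 70% of its speed; a pose out of reach is approached as far as the arm can. A call with a gripper value outside its range is refused whole. "jaw" is the closure, from 0 (fully open) to 1 (shut), set as the call begins (left out, the last holds). The fingers move at their own pace and stop on an object; the grip force is fixed at half the most. Time passes only in rows, so rows that repeat a pose let the fingers close, or fill a call up. It gives the time, the measured TCP pose, the force, the opening and the grip force at its end, in the units of the state.
- sense(): the state, without advancing time (a new reading comes with each control period).
- cams.get_image(name): name is "side" or "top" or "wrist"; returns a dict with "pixels" (400x640x3 uint8, red, green, blue), "z_map" (400x640 float32, m along the optical axis (not along the pixel's ray), 0 where there is no reading), "fx", "fy", "cx", "cy" (pixels), "R" (3x3) and "t" (3): a world point X has camera coordinates R X + t. Camera axes: x right, y down, z forward; pixel columns grow to the right and rows downward; lengths in m; the calibration is good to about 2 mm. A picture is of the moment at which its call begins.
- robot.sign_off(): hands the job in; it is judged then, once.
The state is a dict: "time_s": time; "qpos": joint angles; "dq": joint speeds; "tau": joint torques, N m; "tcp_pos": TCP position; "orientation": TCP orientation; "contact_force": force on the tool from outside, world axes, zero at the start; "moment": the same for the moment, N m; "finger_gap": opening from 0.0 (shut) to 1.0 (fully open); "grip_force": force on a finger pad.
Only numpy, scipy, OpenCV 4.12 (cv2) and the standard library are available. Lean on these libraries where they do the work, as an engineer would, in place of code of your own. Each camera call takes 0.05 s, during which the arm holds its last target. There are 200 camera calls.

TASK

Push the pack case's yellow door fully shut until its catch clicks over it. Then take the nested lid set by the orange post, which carries both lids, and lower it onto the case until the inner cover sits fully home in the mouth; after letting go of the post, lift the white outer lid alone by its two blue tabs, leaving the black inner cover seated and undisturbed, and finish while still holding the outer lid level above the case, a good hand's width (10 cm or more) above where it lay. Do not let the lid set drop, keep the door shut, and leave the other things on the bench where they are.

Things in the scene. Friction and masses are not known exactly. Their poses are not given: they have to be found in the camera images.
- case: grey open-topped battery pack case full of lavender cells, fixed to the bench, standing upright; outside 160 (its x) x 120 (its y) x 88 high, walls 4 thick, so the mouth is 152 x 112. Origin: centre of its underside, z up. Its -x side is closed by the yellow door.
- seat (a point): point on the case's vertical axis, 78 mm above its underside (10 mm below the rim), with the case's axes: inner's origin lies here when the inner cover is fully home. The cover may be either way round (turned by 180 degrees).
- door (a joint): yellow door's hinge angle in rad: 0 fully shut (hard stop), growing as it swings out; starts open, 0.6 to 1.15. Light friction, stays where left. A sprung ball catch meets its free edge at about 0.13; push on through (about 5 N at the free edge, 8 N mid-door) past about 0.07 and it snaps shut to 0 and is held.
- door_hinge (a point): on the door's vertical hinge axis, 41 mm above the bench, at the case's x -81, y -58 mm. Turns with the door: y runs along the door to its free edge, -x points outward. Panel: 114 long from the hinge, 6 thick (local x -6, the outer face, to 0), 6 to 76 mm above the bench. Push the flat outer face 50 to 90 mm from the hinge, at any height of the panel.
- door_edge (a point): on the door's outer face at its free edge, 114 mm from the hinge, 41 mm above the bench. A black pull rib 6 mm wide stands 9 mm out of the face 7 mm before it. The brass catch is on the case, just beyond the closed free edge, at 40 mm height, and stands about 11 mm out in front of the closed door.
- inner: black inner cover, loose, 0.11 to 0.22 kg, starting flat on the bench under the outer lid. Origin: centre of its underside, z up. Plug 145 x 105 at z 7 to 10 mm, bevelled 45 degrees below to 131 x 91 at z 0 (3.5 mm play all round in the case); plate 160 (x) x 120 (y), z 10 to 15, rests on the rim; 14 x 14 orange post at its centre rises to z 63 through the outer lid's hole. The post carries both.
- post_top (a point): centre of the top of the orange post, 63 mm above the cover's underside. The post stands 43 mm clear above the outer lid's plate; grip it across the cover's y (the tabs stand along x).
- outer: white outer lid, loose, 0.11 to 0.22 kg, lying on the inner cover. Origin: centre of its plate's underside (15 mm above the inner's origin when nested), z up. Plate 170 (x) x 130 (y) x 5 with a 31 x 31 centre hole; a 4 mm rim hangs round the inner plate with 2 mm play. Two blue tabs at x = +-24.5 mm, each 5 thick (x), 26 wide (y), z 5 to 35. Raise it 45 mm to clear the post.
- tabs_top (a point): midway between the two blue tabs, at the height of their tops, 35 mm above the outer lid's origin. Grip both tabs at once across the lid's x, 54 mm wide; the post stands between them and ends 13 mm above the tabs.
- cell_a: loose lavender cell standing upright, 18 diameter x 65; origin at its foot. Bystander.
- cell_b: another such cell. Bystander.
- spacer: black spacer strip, 84 x 24 x 15, origin at its underside. Bystander.
- screwdriver: screwdriver lying on the bench, about 200 long. Bystander.
- brass_block: brass block 45 x 35 x 34, origin at its underside. Bystander.
- bottle: small clear bottle with red cap, 48 diameter x 120, origin at its foot. Bystander.
There are look-alikes about, which are no part of the job. What is shaped like the outer but turquoise is not meant.

How it is judged (in metres and radians):
On the way, in this order (a step that is already met when the one before it is completed fails the run):
1. the yellow door is shut on its catch (value of joint door below 0.03 rad and contact force between door and the fingers below 0.3 N), for 0.2 s.
2. the nested lid set rests on the case, the inner cover fully home, the outer lid on it, the post let go, the door shut (horizontal distance between inner and seat below 0.007 m and z of inner in the frame of seat below 0.0025 m and angle between inner's own z axis and vertical below 0.04 rad and angle between the x axis of inner and the x axis of case, either way round below 0.08 rad and z of outer in the frame of inner between 0.012 and 0.018 m and horizontal distance between outer and inner below 0.006 m and value of joint door below 0.03 rad and contact force between each of inner, outer and the fingers below 0.3 N), for 0.2 s.
At the end, for the whole second after the job is handed in: Outer lid held still by the fingers, level (0.15 rad), 80 mm or more above where it lay, within 80 mm sideways of the case axis, touching neither cover nor case; inner cover untouched and home (7 mm sideways, 2.5 mm depth, 0.04 rad tilt, 0.08 rad turn); door shut (0.03 rad) (value of joint door below 0.03 rad and horizontal distance between inner and seat below 0.007 m and z of inner in the frame of seat below 0.0025 m and angle between inner's own z axis and vertical below 0.04 rad and angle between the x axis of inner and the x axis of case, either way round below 0.08 rad and linear speed of inner below 0.02 m/s and contact force between inner and the fingers below 0.3 N and z of outer in the frame of seat above 0.095 m and horizontal distance between outer and seat below 0.08 m and angle between outer's own z axis and vertical below 0.15 rad and linear speed of outer below 0.03 m/s and contact force between outer and the fingers above 2 N and contact force between outer and inner below 0.05 N and contact force between outer and case below 0.05 N); the arm keeps its last pose, push and grip.
It fails at once if the outer lid is parted from the inner cover while the inner cover is not seated in the case (lifted along, knocked out, or taken apart elsewhere) ((z of outer in the frame of inner above 0.027 m or horizontal distance between outer and inner above 0.02 m) and (horizontal distance between inner and seat above 0.009 m or z of inner in the frame of seat above 0.006 m or angle between inner's own z axis and vertical above 0.08 rad)).
It fails at once if the lid set is let go in the air, more than 15 mm above its seat (z of inner in the frame of seat above 0.015 m and contact force between inner and the fingers below 0.05 N).
It fails at once if a bystander is pushed more than 30 mm or knocked over (distance of any of cell_a, cell_b, spacer, screwdriver, brass_block, bottle from where it was at the start of the episode above 0.03 m or angle between any of cell_a, cell_b, bottle's own z axis and vertical above 0.5 rad).
It also fails if it takes over 72 s, if anything falls off the work surface, if the arm or the gripper's body presses on something with over 40 N, if the wrist force passes 120 N, or if a joint passes its speed limit or range.

## Working session

There is one attempt and no reset: what is moved stays moved. The work goes in short steps, Python scripts to look and compute and a tool call to move; the robot and the scene stay as the last step left them, time stands still between calls to the robot, and variables do not carry over. Pictures are saved under pics/ and viewed, at most 10 in all, crops included, and the job is handed in when it is done.

Besides the shell and the picture viewer there is one more tool, called after "Request:" as a command line: name --argument value ..., lists and objects as JSON in quotes. drive_tool: Moves the arm, as the interface text tells. Its arguments: {"type":"object","properties":{"deltas":{"type":"array","items":{"type":"number"}},"jaw":{"type":"number"}},"required":["deltas"]}

```bash
mkdir -p pics; cat > h.py <<'E'
import numpy as np, cv2
from plant import sense, cams, robot
def get(n):
    d=cams.get_image(n); d['R']=np.array(d['R']); d['t']=np.array(d['t']); return d
def save(d,fn,crop=None,scale=1):
    im=d['pixels'][...,::-1]
    if crop: im=im[crop[1]:crop[3],crop[0]:crop[2]]
    if scale!=1: im=cv2.resize(im,None,fx=scale,fy=scale,interpolation=cv2.INTER_CUBIC)
    cv2.imwrite('pics/'+fn,im)
def cloud(d):
    v,u=np.mgrid[0:400,0:640]; z=d['z_map']
    c=np.stack([(u-d['cx'])/d['fx']*z,(v-d['cy'])/d['fy']*z,z],-1)
    return (c-d['t'])@d['R']
def ray(d,u,v,h):
    r=d['R'].T@np.array([(u-d['cx'])/d['fx'],(v-d['cy'])/d['fy'],1]); c=-d['R'].T@d['t']
    return c+r*(h-c[2])/r[2]
E
python3 - <<'E'
from h import *
for n in ['top','side']:
    d=get(n); save(d,n+'0.png'); np.savez(n+'0.npz',**d); print(n,-d['R'].T@d['t'],d['R'][2],d['fx'])
s=sense(); print(s)
E
```

```text
top [0.43007891 0.14368104 1.4063295 ] [ 0.10470061  0.01488968 -0.99439232] 417.4913717881712
side [-0.17932999  0.8938848   0.88883606] [ 0.55700025 -0.56754573 -0.60633536] 458.83383263116684
{'time_s': 0.1, 'qpos': array([-7.04183451e+01,  1.36780970e+01, -8.12017377e-01,  7.55838689e+01,
        9.06368189e-04,  8.99986471e+01]), 'dq': array([-0.04078301, -0.13344365,  0.14334048, -0.04040267,  0.00995109,
       -0.09907854]), 'tau': array([ 1.99565846e-03, -5.39721358e+01,  3.46997452e+01,  1.34611505e-02,
        9.80184518e-05,  1.85237315e-05]), 'tcp_pos': array([ 0.17582318, -0.49425385,  0.20383729]), 'orientation': array([[ 9.42156903e-01,  3.35171890e-01, -4.17858601e-04],
       [ 3.35172151e-01, -9.42156110e-01,  1.22187341e-03],
       [ 1.58495857e-05, -1.29125103e-03, -9.99999166e-01]]), 'contact_force': array([ 0.40010344, -0.29608228, -0.62971198]), 'moment': array([ 0.03858866, -0.00116256,  0.00680857]), 'grip_force': 0.0, 'finger_gap': 0.9975247061523254}
```

View pics/top0.png

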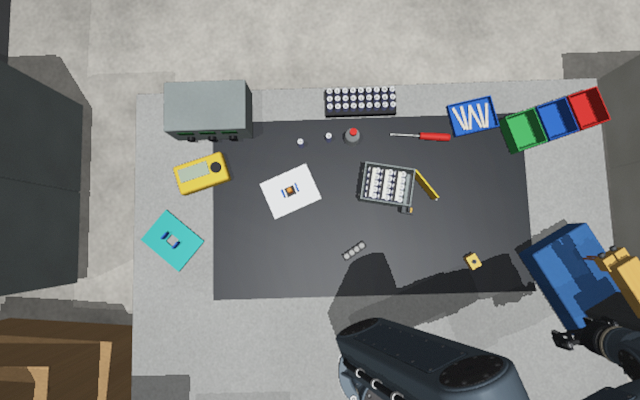

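View pics/side0.png

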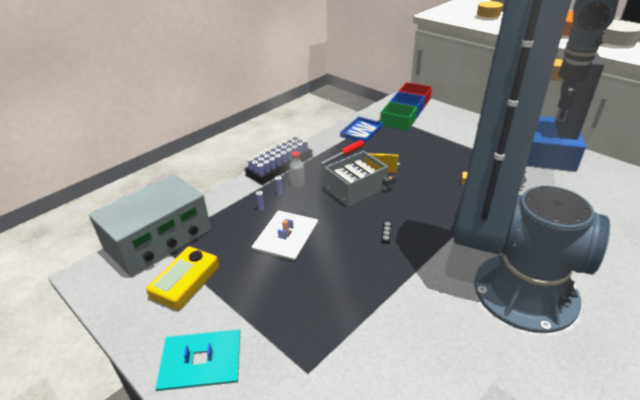

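The top view shows the candidates. The white lid set with an orange post is at (290,190) and the turquoise look-alike is at (172,238), so I choose the white set. The case is at (386,185), and its yellow door stands open on the right, around (427,185). The other yellow objects, a meter at (202,173) and a small block at (473,261), are not the door. Bystanders are cells at (300,141) and (328,135), the bottle (352,135), the screwdriver (420,136), the spacer (354,250) and the brass block (473,261). Now I'll measure and take one close crop.

```bash
cat > m.py <<'E'
from h import *
d=dict(np.load('top0.npz')); P=cloud(d); im=d['pixels']; hsv=cv2.cvtColor(im,cv2.COLOR_RGB2HSV)
save(d,'crop.png',(250,120,470,280),3.6)
def box(mask,h,nm):
    n,l,st,c=cv2.connectedComponentsWithStats(mask.astype(np.uint8))
    k=1+np.argmax(st[1:,4]); pts=np.argwhere(l==k)[:,::-1]
    W=np.array([ray(d,u,v,h)[:2] for u,v in pts]).astype(np.float32)
    r=cv2.minAreaRect(W*1000); print(nm,st[k],r, 'medz',np.median(P[l==k][:,2])); return r,l==k
roi=np.zeros((400,640),bool); roi[155:225,250:330]=1
white=(hsv[...,1]<40)&(hsv[...,2]>180)&roi
box(white,.020,'lid')
Z=P[...,2]
roi=np.zeros((400,640),bool); roi[150:225,345:416]=1
box((abs(Z-.088)<.008)&roi,.088,'rim')
roi=np.zeros((400,640),bool); roi[150:225,405:450]=1
yel=(hsv[...,0]>15)&(hsv[...,0]<35)&(hsv[...,1]>120)&roi
_,mk=box(yel,.076,'door')
q=P[mk]; t=q[q[:,2]>.068]; print(len(t),t.min(0),t.max(0)); print(cv2.minAreaRect((t[:,:2]*1000).astype(np.float32)))
roi=np.zeros((400,640),bool); roi[180:200,280:302]=1
org=(hsv[...,0]<22)&(hsv[...,1]>120)&roi
_,mk=box(org,.063,'post'); print(P[mk].max(0))
blu=(hsv[...,0]>95)&(hsv[...,0]<130)&(hsv[...,1]>100)&roi
q=P[blu&(Z>.035)]; print('tabs',len(q),q.mean(0),np.argwhere(blu)[:,::-1].tolist()[:40])
E
python3 m.py
```

```text
lid [ 260  164   61   55 1866] ((594.2507934570312, 264.4176940917969), (131.28428649902344, 171.28672790527344), 22.53944206237793) medz 0.02143959006957733
rim [360 162  55  45 275] ((597.7151489257812, -50.89305114746094), (160.70838928222656, 120.96733093261719), 79.36328125) medz 0.08850469006623507
door [415 170  24  29 228] ((591.77978515625, -173.22894287109375), (110.46448516845703, 23.619672775268555), 36.24409484863281) medz 0.05744582517543576
88 [ 0.55146706 -0.21072046  0.06818606] [ 0.64034386 -0.14604359  0.08284483]
((595.4481811523438, -177.75221252441406), (109.91893005371094, 7.597646236419678), 35.98356246948242)
post [286 187   7   6  29] ((591.3628540039062, 262.8142395019531), (17.584823608398438, 15.946464538574219), 25.053926467895508) medz 0.06319170000388868
[0.60642226 0.27302909 0.06793685]
tabs 11 [0.5929144  0.26575439 0.04767315] [[295, 184], [296, 186], [296, 187], [297, 188], [297, 189], [281, 190], [282, 190], [298, 190], [282, 191], [282, 192], [283, 192], [283, 193], [283, 194], [284, 195], [284, 196]]
```

View pics/crop.png

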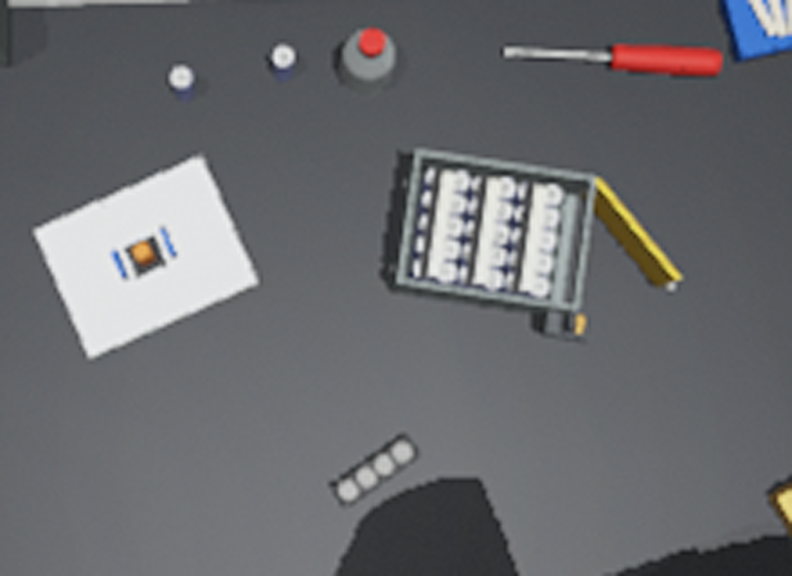

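The crop confirms the orange post between blue tabs on the white lid at crop (145,253), and the case with its hinge at crop (595,178). The case measures 161 x 121 and the lid 171 x 131, both matching the given sizes. Next I'll write a delta calculator and start on the door.

```bash
cat >> h.py <<'E'
C=np.array([.5977,-.0509]); ca=np.radians(79.36); cx=np.array([np.cos(ca),np.sin(ca)]); cy=np.array([-cx[1],cx[0]])
def door(th,s,off):  # point s along door, off outward of hinge plane; returns xy and tool-y angle
    H=C-.081*cx-.058*cy; a=ca+np.pi/2+th; y=np.array([np.cos(a),np.sin(a)]); x=np.array([y[1],-y[0]])
    return H+s*y-off*x, np.degrees(a)-180
def delta(p,A,s=None,base=None):
    s=s or sense(); R=np.array(s['orientation']); 
    A0=np.degrees(np.arctan2(R[1,1],R[0,1])); dA=(A-A0+180)%360-180
    return np.round(np.r_[R.T@(np.array(p)-s['tcp_pos'])/.025,-dA/6],2)
E
python3 - <<'E'
from h import *
p,A=door(.81,.07,.05); print(p,A)
print(delta([*p,.2],A)); print(delta([*p,.045],A))
E
```

```text
[ 0.6121773  -0.22270192] 35.76958140559668
[ 20.09  -4.38   0.16 -17.7 ]
[ 20.09  -4.38   6.36 -17.7 ]
```

Request:
drive_tool --deltas '[2,-0.4,0,-1.4,4,-0.8,0,-2.8,6,-1.2,0,-4.2,8,-1.6,0,-5.6,10,-2,0,-7,12,-2.5,0,-8.4,13.5,-3,0,-9.8,15,-3.3,0,-11.2]' --jaw 1

```text
time_s: 0.9
tcp_pos: [0.5031, -0.289, 0.204]
orientation: [[0.049, 0.999, -0.001], [0.999, -0.049, 0.001], [0.001, -0.001, -1.0]]
contact_force: [-0.6, -0.4, -0.2]
finger_gap: -0.0
grip_force: 0.0
```

```bash
python3 - <<'E'
from h import *
p,A=door(.81,.07,.05)
print(delta([*p,.2],A)); print(delta([*p,.045],A)); print(sense()['qpos'])
E
```

```text
[ 2.86  4.23  0.16 -6.43]
[ 2.86  4.23  6.36 -6.43]
[-2.98824427e+01  1.91817850e+01  6.99702138e+00  7.78635729e+01
  1.70590399e-02  6.29161060e+01]
```

Request:
drive_tool --deltas '[0.8,1.2,0,-1.4,1.6,2.4,0,-2.8,2.4,3.6,0,-4.2,2.86,4.23,1.5,-5.6,2.86,4.23,3,-6.43,2.86,4.23,4.5,-6.43,2.86,4.23,6.3,-6.43,2.86,4.23,6.3,-6.43]'

```text
time_s: 1.7
tcp_pos: [0.6068, -0.224, 0.0406]
orientation: [[-0.579, 0.815, -0.01], [0.815, 0.579, 0.004], [0.009, -0.006, -1.0]]
contact_force: [-1.3, -0.0, -0.4]
finger_gap: -0.001
grip_force: 0.0
```

```bash
python3 - <<'E'
from h import *
s=sense(); print(s['tcp_pos'])
d=get('top'); save(d,'push.png',(330,130,490,250),5)
for off in (.017,.012):
  for th in np.linspace(.81,-.02,17):
    p,A=door(th,.07,off); print(round(th,2),delta([*p,.045],A,s))
E
```

```text
[ 0.60684438 -0.22395474  0.0406491 ]
0.81 [ 1.24  0.19 -0.16 -0.07]
0.76 [ 1.38  0.16 -0.16  0.43]
0.71 [ 1.53  0.14 -0.16  0.92]
0.65 [ 1.68  0.12 -0.16  1.42]
0.6 [ 1.83  0.11 -0.16  1.92]
0.55 [ 1.98  0.11 -0.16  2.41]
0.5 [ 2.13  0.11 -0.16  2.91]
0.45 [ 2.28  0.13 -0.15  3.4 ]
0.4 [ 2.43  0.15 -0.15  3.9 ]
0.34 [ 2.57  0.18 -0.15  4.39]
0.29 [ 2.72  0.21 -0.15  4.89]
0.24 [ 2.86  0.26 -0.15  5.38]
0.19 [ 3.    0.31 -0.15  5.88]
0.14 [ 3.14  0.37 -0.15  6.37]
0.08 [ 3.27  0.43 -0.15  6.87]
0.03 [ 3.4   0.51 -0.15  7.36]
-0.02 [ 3.53  0.59 -0.15  7.86]
0.81 [ 1.44  0.19 -0.16 -0.07]
0.76 [ 1.58  0.17 -0.16  0.43]
0.71 [ 1.73  0.15 -0.16  0.92]
0.65 [ 1.88  0.15 -0.16  1.42]
0.6 [ 2.03  0.15 -0.16  1.92]
0.55 [ 2.17  0.16 -0.15  2.41]
0.5 [ 2.32  0.17 -0.15  2.91]
0.45 [ 2.46  0.2  -0.15  3.4 ]
0.4 [ 2.61  0.23 -0.15  3.9 ]
0.34 [ 2.75  0.27 -0.15  4.39]
0.29 [ 2.89  0.31 -0.15  4.89]
0.24 [ 3.03  0.36 -0.15  5.38]
0.19 [ 3.16  0.42 -0.15  5.88]
0.14 [ 3.29  0.49 -0.15  6.37]
0.08 [ 3.42  0.57 -0.15  6.87]
0.03 [ 3.55  0.65 -0.15  7.36]
-0.02 [ 3.66  0.73 -0.14  7.86]
```

View pics/push.png

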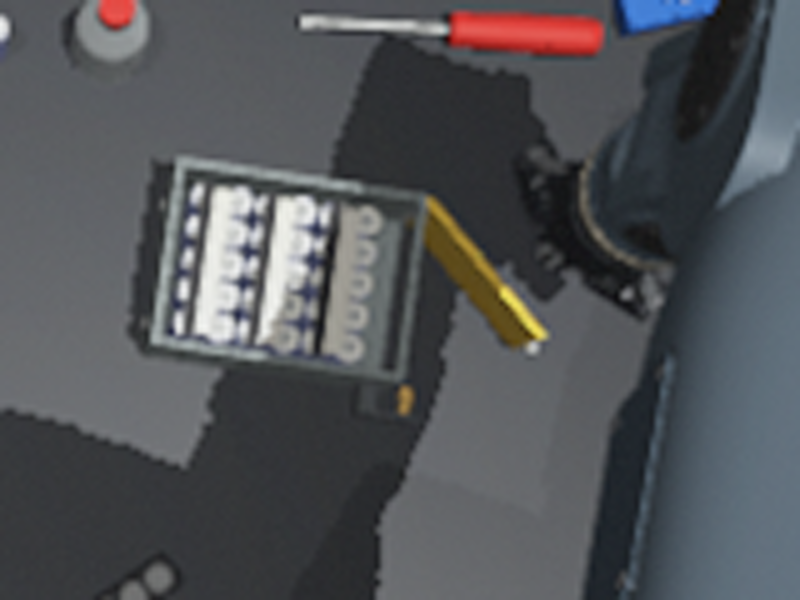

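The door runs from crop (427,200) to (540,340), and the gripper is on its outer side. I'll push along the arc.

Request:
drive_tool --deltas '[0.7,0.1,-0.15,0,1.25,0.19,-0.15,0,1.45,0.15,-0.15,0.7,1.68,0.12,-0.15,1.4,1.9,0.11,-0.15,2.2,2.13,0.11,-0.15,2.9,2.35,0.14,-0.15,3.6,2.57,0.18,-0.15,4.4]'

```text
time_s: 2.55
tcp_pos: [0.5786, -0.1705, 0.053]
orientation: [[-0.153, 0.988, 0.003], [0.988, 0.153, -0.001], [-0.001, 0.003, -1.0]]
contact_force: [-0.3, 0.1, 0.3]
finger_gap: -0.001
grip_force: 0.0
```

```bash
python3 - <<'E'
from h import *
s=sense(); print(s['tcp_pos'],s['contact_force'])
d=get('top'); P=cloud(d); hsv=cv2.cvtColor(d['pixels'],cv2.COLOR_RGB2HSV)
roi=np.zeros((400,640),bool); roi[150:225,400:450]=1
m=(hsv[...,0]>15)&(hsv[...,0]<35)&(hsv[...,1]>120)&roi&(P[...,2]>.066)&(P[...,2]<.085)
t=P[m]; print(len(t),cv2.minAreaRect((t[:,:2]*1000).astype(np.float32)))
for off in (.017,):
  for th in (.34,.29,.24,.19,.14,.1,.05,0,-.03):
    p,A=door(th,.07,off); print(round(th,2),delta([*p,.045],A,s))
E
```

```text
[ 0.57858209 -0.1705145   0.05304164] [-0.29241367  0.10757963  0.28466117]
30 ((625.2633056640625, -156.6853485107422), (36.88350296020508, 8.24339485168457), 36.818016052246094)
0.34 [ 0.1  -0.2   0.32 -0.01]
0.29 [ 0.24 -0.23  0.32  0.47]
0.24 [ 0.39 -0.26  0.32  0.95]
0.19 [ 0.53 -0.27  0.32  1.43]
0.14 [ 0.67 -0.28  0.32  1.9 ]
0.1 [ 0.79 -0.29  0.32  2.28]
0.05 [ 0.93 -0.28  0.32  2.76]
0 [ 1.07 -0.27  0.32  3.24]
-0.03 [ 1.16 -0.26  0.32  3.53]
```

```bash
python3 - <<'E'
from h import *
a=get('top'); b=get('side')
A=cv2.resize(a['pixels'][130:230,360:460],(400,400)); B=cv2.resize(b['pixels'][110:230,310:430],(400,400))
cv2.imwrite('pics/chk.png',np.hstack([A,B])[...,::-1])
E
```

```text
(no output)
```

View pics/chk.png

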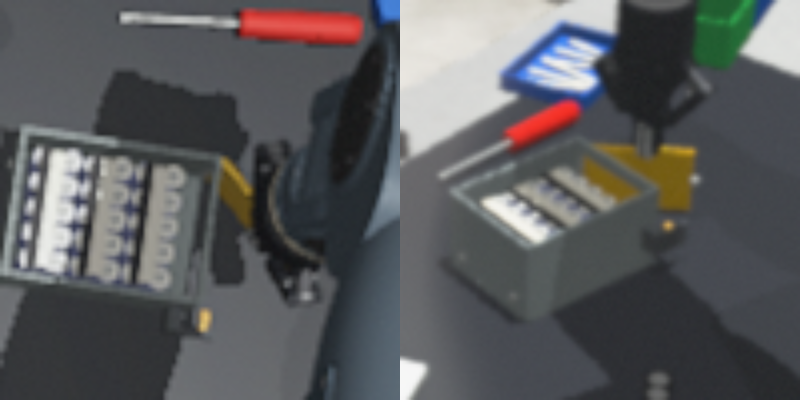

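The side view shows the fingertips behind the door's outer face, at about (645,150), and the door partly swung. I'll continue.

Request:
drive_tool --deltas '[0.25,-0.23,0.3,0.5,0.39,-0.26,0.3,0.95,0.53,-0.27,0.3,1.4,0.67,-0.28,0.3,1.9,0.79,-0.28,0.3,2.3,0.93,-0.28,0.3,2.76,1.07,-0.27,0.3,3.24,1.07,-0.27,0.3,3.24]'

```text
time_s: 3.5
tcp_pos: [0.5674, -0.1453, 0.0441]
orientation: [[0.18, 0.984, 0.001], [0.984, -0.18, -0.0], [-0.0, 0.001, -1.0]]
contact_force: [0.3, 0.2, 0.4]
finger_gap: 0.001
grip_force: 0.0
```

```bash
cat > dr.py <<'E'
from h import *
s=sense(); print(s['tcp_pos'],s['contact_force'])
d=get('top'); P=cloud(d); hsv=cv2.cvtColor(d['pixels'],cv2.COLOR_RGB2HSV)
b=get('side'); Q=cloud(b); hb=cv2.cvtColor(b['pixels'],cv2.COLOR_RGB2HSV)
for P,h in((P,hsv),(Q,hb)):
    m=(h[...,0]>15)&(h[...,0]<35)&(h[...,1]>120)&(P[...,2]>.01)&(P[...,2]<.085)&(abs(P[...,0]-.6)<.08)&(P[...,1]>-.26)&(P[...,1]<-.1)
    t=P[m][:,:2]-C; X=t@cx+.081;Y=t@cy+.058
    if len(t)>10: print(len(t),'ext along',Y.min(),Y.max(),'theta',np.polyfit(Y,-X,1),np.median(np.arctan2(-X[Y>.03],Y[Y>.03])))
for off in (.017,.012,.007,.002):
    p,A=door(0,.07,off); print(off,delta([*p,.045],A,s))
E
python3 dr.py
```

```text
[ 0.56738356 -0.1453177   0.04406086] [0.29347071 0.21970682 0.42819106]
30 ext along -0.0015722934003260317 0.11831421058437122 theta [0.00091555 0.01259188] 0.08791345643318299
287 ext along 0.00101336484786365 0.08183218931440199 theta [1.05640988 0.00267272] 0.8386315185427183
0.017 [ 0.02  0.01 -0.04  0.04]
0.012 [ 0.22  0.02 -0.04  0.04]
0.007 [ 0.42  0.02 -0.04  0.04]
0.002 [ 0.62  0.02 -0.04  0.04]
```

```bash
python3 - <<'E'
from h import *
a=get('top'); b=get('side')
A=cv2.resize(a['pixels'][150:230,370:450],(400,400)); B=cv2.resize(b['pixels'][130:210,330:410],(400,400))
cv2.imwrite('pics/chk2.png',np.hstack([A,B])[...,::-1])
E
```

```text
(no output)
```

View pics/chk2.png

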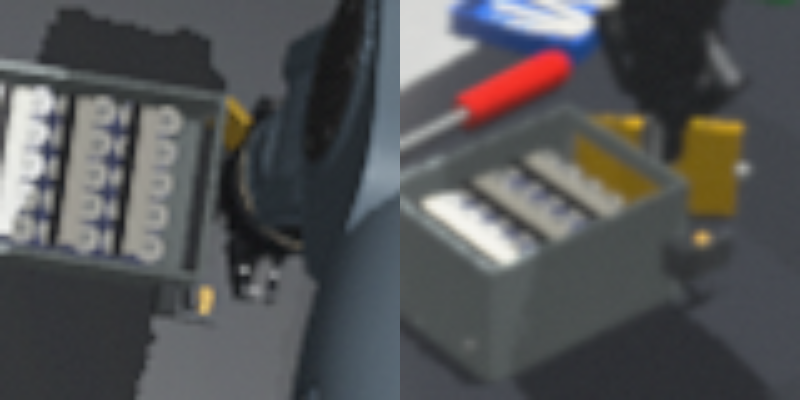

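```bash
python3 - <<'E'
from h import *
s=sense(); b=get('side'); Q=cloud(b)
def pr(X):
    c=b['R']@np.array(X)+b['t']; return np.round([b['fx']*c[0]/c[2]+b['cx'],b['fy']*c[1]/c[2]+b['cy'],c[2]],3)
print('tcp',pr(s['tcp_pos']),pr(s['tcp_pos']+[0,0,.04]))
for th in (.05,.4,.81):
  print(th,[pr([*door(th,x,0)[0],z]) for x in (0,.114) for z in (.006,.076)])
for v in range(152,172,3):
  for u in range(364,402,4):
    x=Q[v,u]; t=x[:2]-C; print('%d,%d:(%d %d %d)'%(u,v,1e3*(t@cx+.081),1e3*(t@cy+.058),1e3*x[2]),end=' ')
  print()
E
```

```text
tcp [380.891 169.287   1.518] [381.552 159.03    1.494]
0.05 [array([362.713, 171.18 ,   1.579]), array([363.337, 153.78 ,   1.537]), array([386.339, 185.841,   1.507]), array([387.678, 168.014,   1.465])]
0.4 [array([362.713, 171.18 ,   1.579]), array([363.337, 153.78 ,   1.537]), array([393.203, 180.478,   1.531]), array([394.717, 162.778,   1.488])]
0.81 [array([362.713, 171.18 ,   1.579]), array([363.337, 153.78 ,   1.537]), array([396.171, 173.036,   1.565]), array([397.733, 155.531,   1.523])]
364,152:(5 9 89) 368,152:(-102 -92 0) 372,152:(-113 -82 0) 376,152:(-122 -70 2) 380,152:(-7 71 114) 384,152:(-11 86 120) 388,152:(-5 110 133) 392,152:(-24 108 126) 396,152:(-177 -23 4) 400,152:(-190 -16 3) 
364,155:(1 5 74) 368,155:(1 25 84) 372,155:(-23 17 70) 376,155:(-31 28 73) 380,155:(-6 73 104) 384,155:(-16 81 104) 388,155:(-60 55 75) 392,155:(-72 62 74) 396,155:(-80 72 76) 400,155:(-179 -3 1) 
364,158:(-1 2 59) 368,158:(4 29 75) 372,158:(2 46 83) 376,158:(-35 25 58) 380,158:(-5 75 94) 384,158:(-16 83 94) 388,158:(-61 55 63) 392,158:(-70 64 63) 396,158:(-82 72 63) 400,158:(-166 9 0) 
364,161:(0 4 49) 368,161:(-12 10 47) 372,161:(-24 17 46) 376,161:(4 68 83) 380,161:(-5 76 83) 384,161:(-17 83 82) 388,161:(-63 53 49) 392,161:(-73 63 50) 396,161:(-84 70 49) 400,161:(-149 26 2) 
364,164:(32 42 70) 368,164:(-10 14 38) 372,164:(-21 21 37) 376,164:(-36 25 33) 380,164:(3 86 80) 384,164:(0 100 86) 388,164:(-63 55 38) 392,164:(-70 67 41) 396,164:(-82 74 40) 400,164:(-137 40 1) 
364,167:(46 58 72) 368,167:(27 57 64) 372,167:(-24 19 23) 376,167:(-32 30 25) 380,167:(-42 39 26) 384,167:(11 114 86) 388,167:(-58 61 31) 392,167:(-71 67 29) 396,167:(-85 72 25) 400,167:(-125 52 0) 
364,170:(55 70 70) 368,170:(47 80 72) 372,170:(31 80 66) 376,170:(-33 30 13) 380,170:(29 116 84) 384,170:(15 119 79) 388,170:(-61 59 16) 392,170:(-75 64 14) 396,170:(-83 75 16) 400,170:(-109 69 2)
```

The depth readings say the fingers are now inside an unmoved door (still about 0.84 rad), so they passed over it or missed it. I'll raise, go back outside, go lower and push again more slowly.

```bash
python3 - <<'E'
from h import *
s=sense(); print(s['tcp_pos'])
p,A=door(.82,.07,.06); print(delta([*p,.15],A))
E
```

```text
[ 0.56705825 -0.14558704  0.04341871]
[-2.99  2.66 -4.26 -7.79]
```

Request:
drive_tool --deltas '[0,0,-1,0,0,0,-2,0,0,0,-3,0,0,0,-4,0,0,0,-4.3,0,0,0,-4.3,0,0,0,-4.3,0,0,0,-4.3,0]'

```text
time_s: 4.55
tcp_pos: [0.5661, -0.1452, 0.1492]
orientation: [[0.182, 0.983, -0.002], [0.983, -0.182, 0.001], [0.0, -0.002, -1.0]]
contact_force: [0.8, -0.4, 0.0]
finger_gap: 0.005
grip_force: 0.0
```

```bash
python3 - <<'E'
from h import *
s=sense(); print(s['tcp_pos'])
p,A=door(.82,.07,.06); print(delta([*p,.15],A),delta([*p,.035],A))
E
python3 dr.py
```

```text
[ 0.56610228 -0.14516985  0.14916673]
[-2.99  2.7  -0.04 -7.8 ] [-2.99  2.71  4.56 -7.8 ]
[ 0.56610228 -0.14516985  0.14916673] [ 0.77670423 -0.4151584   0.04025345]
65 ext along -0.0028188264077859057 0.11800474142988245 theta [0.08123823 0.01779966] 0.4601017064966142
363 ext along 0.0019386580234307255 0.0773058222577942 theta [1.04975097 0.00319894] 0.8353637452667685
0.017 [0.02 0.08 4.17 0.03]
0.012 [0.22 0.08 4.17 0.03]
0.007 [0.42 0.08 4.17 0.03]
0.002 [0.62 0.08 4.17 0.03]
```

Request:
drive_tool --deltas '[-0.6,0.5,0,-1.3,-1.2,1,0,-2.6,-1.8,1.5,0,-3.9,-2.4,2,0,-5.2,-3,2.7,0,-6.5,-3,2.7,0,-7.8,-3,2.7,0,-7.8,-3,2.7,0,-7.8]'

```text
time_s: 5.45
tcp_pos: [0.6192, -0.2311, 0.15]
orientation: [[-0.589, 0.808, -0.001], [0.808, 0.589, 0.001], [0.001, -0.001, -1.0]]
contact_force: [-0.1, -1.2, 0.6]
finger_gap: -0.001
grip_force: 0.0
```

Request:
drive_tool --deltas '[0,0,1,0,0,0,2,0,0,0,3,0,0,0,4,0,0,0,4.5,0,0,0,4.5,0,0,0,4.5,0,0,0,4.5,0]'

```text
time_s: 6.25
tcp_pos: [0.6205, -0.2316, 0.0396]
orientation: [[-0.592, 0.806, 0.002], [0.806, 0.592, -0.001], [-0.002, 0.001, -1.0]]
contact_force: [0.3, 0.1, -0.3]
finger_gap: -0.008
grip_force: 0.0
```

```bash
python3 - <<'E'
from h import *
s=sense(); print(s['tcp_pos'],s['contact_force'],s['finger_gap'])
t=s['tcp_pos'][:2]-C; print('hinge frame',t@cx+.081,t@cy+.058)
b=get('side'); w=get('wrist')
B=cv2.resize(b['pixels'][110:190,340:420],(400,400)); W=cv2.resize(w['pixels'],(400,250)); W=cv2.copyMakeBorder(W,0,150,0,0,cv2.BORDER_CONSTANT)
cv2.imwrite('pics/chk3.png',np.hstack([B,W])[...,::-1])
for off in (.03,.02,.015,.01):
  p,A=door(.82,.07,off); print(off,delta([*p,.035],A,s))
E
```

```text
[ 0.6205001  -0.23159143  0.03964985] [ 0.26521326  0.14612051 -0.31259544] -0.00778865115183915
hinge frame -0.0923749902016578 0.0022294865954963564
0.03 [ 1.26 -0.04  0.18 -0.01]
0.02 [ 1.66 -0.04  0.18 -0.01]
0.015 [ 1.86 -0.04  0.18 -0.01]
0.01 [ 2.06 -0.04  0.18 -0.01]
```

View pics/chk3.png

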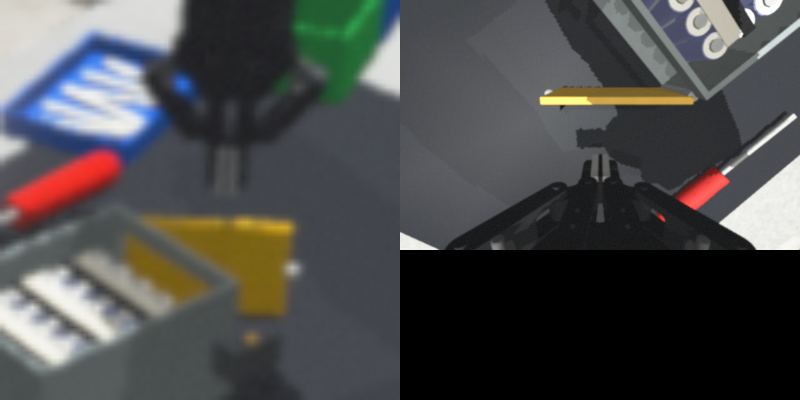

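The side view has the shut fingertips at crop (228,192), above the door's top edge. In the wrist view their shadow, near (585,137), is detached from the tips. So the tips are higher than the TCP reading suggests, and I'll measure that.

```bash
python3 - <<'E'
from h import *
s=sense(); b=get('side'); Q=cloud(b)
def pr(X):
    c=b['R']@np.array(X)+b['t']; return np.round([b['fx']*c[0]/c[2]+b['cx'],b['fy']*c[1]/c[2]+b['cy']],1)
for h in (0,.02,.04,.06): print(h,pr(s['tcp_pos']+[0,0,h]))
for v in range(138,156,2): print(v,[tuple((1e3*Q[v,u]).astype(int)) for u in (382,384,386,388,390)])
print(s['tcp_pos'],s['qpos'])
a=get('top');P=cloud(a)
w=get('wrist'); print('wrist cam',-w['R'].T@w['t'],w['R'][2]); Wc=cloud(w)
for v,u in ((255,320),(252,316),(250,322),(258,324),(270,312),(220,285)): print((u,v),np.round(Wc[v,u],3))
E
```

```text
0 [383.9 154.4]
0.02 [384.2 149.5]
0.04 [384.5 144.4]
0.06 [384.9 139.3]
138 [(np.int64(623), np.int64(-218), np.int64(109)), (np.int64(614), np.int64(-218), np.int64(112)), (np.int64(612), np.int64(-226), np.int64(110)), (np.int64(604), np.int64(-227), np.int64(112)), (np.int64(600), np.int64(-233), np.int64(111))]
140 [(np.int64(623), np.int64(-218), np.int64(101)), (np.int64(613), np.int64(-216), np.int64(106)), (np.int64(611), np.int64(-225), np.int64(102)), (np.int64(610), np.int64(-235), np.int64(98)), (np.int64(705), np.int64(-385), np.int64(-2))]
142 [(np.int64(624), np.int64(-222), np.int64(91)), (np.int64(615), np.int64(-220), np.int64(96)), (np.int64(613), np.int64(-229), np.int64(92)), (np.int64(607), np.int64(-232), np.int64(93)), (np.int64(690), np.int64(-364), np.int64(4))]
144 [(np.int64(623), np.int64(-221), np.int64(84)), (np.int64(614), np.int64(-220), np.int64(88)), (np.int64(611), np.int64(-226), np.int64(86)), (np.int64(607), np.int64(-233), np.int64(85)), (np.int64(684), np.int64(-356), np.int64(1))]
146 [(np.int64(626), np.int64(-225), np.int64(73)), (np.int64
[... 853 characters left out ...]
1), np.int64(-312), np.int64(0))]
154 [(np.int64(594), np.int64(-184), np.int64(73)), (np.int64(585), np.int64(-182), np.int64(78)), (np.int64(581), np.int64(-189), np.int64(76)), (np.int64(576), np.int64(-193), np.int64(76)), (np.int64(570), np.int64(-196), np.int64(77))]
[ 0.62036547 -0.23162274  0.03949026] [-2.04759597e+01  3.18607706e+01  3.01196353e+00  6.10351528e+01
  4.14612766e-03  3.32195962e+01]
wrist cam [ 0.57216487 -0.1686402   0.20824953] [ 0.18472658 -0.25091279 -0.95022043]
(320, 255) [ 0.613 -0.224  0.08 ]
(316, 252) [ 0.611 -0.226  0.075]
(322, 250) [ 0.614 -0.223  0.074]
(324, 258) [ 0.614 -0.222  0.083]
(312, 270) [ 0.61  -0.226  0.093]
(285, 220) [ 0.598 -0.249  0.001]
```

Both cameras put the tips at z≈0.070 while the TCP reads 0.0395, and horizontally they agree. The fingertips are therefore about 30 mm above the reported TCP, which explains passing over the door. I'll apply that correction: lower 30 mm and verify.

Request:
drive_tool --deltas '[0,0,0.3,0,0,0,0.6,0,0,0,0.9,0,0,0,1.1,0,0,0,1.1,0,0,0,1.1,0,0,0,1.1,0,0,0,1.1,0]'

```text
time_s: 7.3
tcp_pos: [0.6199, -0.2314, 0.011]
orientation: [[-0.592, 0.806, 0.001], [0.806, 0.592, -0.0], [-0.0, 0.0, -1.0]]
contact_force: [-0.0, -1.1, -0.3]
finger_gap: -0.0
grip_force: 0.0
```

```bash
cat > tip.py <<'E'
from h import *
# lowest finger point near the TCP axis, from wrist and side depth
s=sense(); t=np.array(s['tcp_pos']); print('tcp',t.round(4),s['contact_force'].round(1))
for n in ('wrist','side'):
    d=get(n); P=cloud(d); r=np.hypot(P[...,0]-t[0],P[...,1]-t[1]); m=(r<.022)&(P[...,2]>t[2]-.01)&(P[...,2]>.012)&(P[...,2]<t[2]+.12)&(d['z_map']>0)
    z=np.sort(P[m][:,2]); print(n,len(z),'lowest',z[:6].round(4),'offset',(z[2:6].mean()-t[2]).round(4) if len(z)>6 else None)
E
python3 tip.py; python3 - <<'E'
from h import *
s=sense()
for th,off in ((.82,.03),(.82,.018),(.6,.017),(.4,.017),(.2,.017),(.1,.017),(0,.017),(0,.012)):
  p,A=door(th,.07,off); print(th,off,delta([*p,.012],A,s))
E
```

```text
tcp [ 0.6199 -0.2314  0.011 ] [-0.  -1.1 -0.3]
wrist 13006 lowest [0.0417 0.0418 0.042  0.0421 0.0421 0.0421] offset 0.0311
side 177 lowest [0.0478 0.0484 0.0496 0.0504 0.0505 0.0508] offset 0.0393
0.82 0.03 [ 1.23 -0.02 -0.04 -0.  ]
0.82 0.018 [ 1.71 -0.02 -0.04 -0.  ]
0.6 0.017 [ 2.38 -0.1  -0.04  2.1 ]
0.4 0.017 [ 2.95 -0.05 -0.04  4.01]
0.2 0.017 [ 3.51  0.11 -0.04  5.92]
0.1 0.017 [ 3.77  0.23 -0.04  6.87]
0 0.017 [ 4.02  0.37 -0.04  7.83]
0 0.012 [ 4.15  0.52 -0.04  7.83]
```

Request:
drive_tool --deltas '[0.6,0,0,0,1.2,0,0,0,1.6,0,0,0,1.85,0,0,0.5,2.1,-0.05,0,1.2,2.38,-0.1,0,2.1,2.65,-0.08,0,3,2.95,-0.05,0,4]'

```text
time_s: 8.2
tcp_pos: [0.575, -0.1727, 0.0109]
orientation: [[-0.209, 0.978, 0.001], [0.978, 0.209, -0.0], [-0.001, 0.001, -1.0]]
contact_force: [0.4, -0.8, -0.7]
finger_gap: 0.003
grip_force: 0.3
```

```bash
python3 dr.py; python3 - <<'E'
from h import *
s=sense()
for th,off in ((.3,.017),(.2,.017),(.1,.017),(0,.017),(0,.012),(0,.007)):
  p,A=door(th,.07,off); print(th,off,delta([*p,.012],A,s))
E
```

```text
[ 0.57503646 -0.17271134  0.01093537] [ 0.37740701 -0.81836125 -0.69300725]
182 ext along 0.00037520741061899954 0.11847075398729012 theta [0.37034565 0.00300808] 0.39172334828489086
242 ext along 0.002038779494980471 0.11677085428375764 theta [0.36338681 0.00308059] 0.3836374234140718
0.017 [ 1.14 -0.05 -1.36  3.79]
0.012 [ 1.33  0.03 -1.36  3.79]
0.007 [ 1.51  0.1  -1.36  3.79]
0.002 [ 1.7   0.18 -1.36  3.79]
0.3 0.017 [ 0.26 -0.04 -0.04  0.95]
0.2 0.017 [ 0.54 -0.07 -0.04  1.91]
0.1 0.017 [ 0.83 -0.07 -0.04  2.86]
0 0.017 [ 1.12 -0.03 -0.04  3.82]
0 0.012 [ 1.3   0.04 -0.04  3.82]
0 0.007 [ 1.49  0.12 -0.04  3.82]
```

The door is now moving: 0.36 rad. I'll push on through the catch.

Request:
drive_tool --deltas '[0.26,-0.04,0,0.95,0.54,-0.07,0,1.9,0.83,-0.07,0,2.86,1.0,-0.05,0,3.4,1.12,-0.03,0,3.8,1.2,0,0,3.8,1.25,0,0,3.8,1.25,0,0,3.8]'

```text
time_s: 9.1
tcp_pos: [0.5685, -0.1458, 0.0109]
orientation: [[0.181, 0.984, 0.0], [0.984, -0.181, -0.006], [-0.006, 0.001, -1.0]]
contact_force: [-2.7, -16.7, -0.9]
finger_gap: -0.0
grip_force: 8.1
```

```bash
python3 dr.py
```

```text
[ 0.56854185 -0.14577239  0.01094858] [ -2.69821144 -16.74170075  -0.86672306]
69 ext along 0.0014116098002148955 0.11864778510958146 theta [0.02050648 0.00017136] 0.0022759083637895255
88 ext along 0.0040459372761558615 0.1179736210073824 theta [0.01402768 0.00061993] 0.013396718793531583
0.017 [ 0.02 -0.03 -1.36  0.04]
0.012 [ 0.22 -0.03 -1.36  0.04]
0.007 [ 0.42 -0.03 -1.36  0.04]
0.002 [ 0.62 -0.03 -1.37  0.04]
```

The door is at its hard stop (about 0.01 rad, 17 N). I'll back straight off, then rise.

Request:
drive_tool --deltas '[-0.5,0,0,0,-1,0,0,0,-2,0,0,0,-2.5,0,-1,0,-2.5,0,-3,0,-2.5,0,-5,0,-2.5,0,-7,0,-2.5,0,-7.5,0]' --jaw 0

```text
time_s: 10.0
tcp_pos: [0.5588, -0.205, 0.2043]
orientation: [[0.181, 0.984, 0.008], [0.984, -0.181, -0.002], [-0.001, 0.008, -1.0]]
contact_force: [0.5, -0.4, -0.2]
finger_gap: 0.999
grip_force: 0.0
```

```bash
python3 dr.py; python3 - <<'E'
from h import *
s=sense(); L=[.5925,.2636]
print(delta([*L,.2],22.5,s)); print(s['tcp_pos'],s['qpos'])
# refine from initial top view: angles/centres
d=get('top'); P=cloud(d); np.savez('top1.npz',**d)
E
```

```text
[ 0.55884693 -0.20498866  0.20427657] [ 0.54745425 -0.38491491 -0.15159715]
85 ext along 0.001565905209370659 0.11813968966913813 theta [0.02699802 0.00054926] 0.012376308890499961
88 ext along 0.005761021406899228 0.08300755524231618 theta [-0.01193089  0.00177647] 0.018000278291330243
0.017 [ 2.43 -0.13  6.37  0.04]
0.012 [ 2.63 -0.13  6.37  0.04]
0.007 [ 2.83 -0.13  6.37  0.04]
0.002 [ 3.03 -0.13  6.37  0.04]
[18.67 -2.03  0.02 -5.49]
[ 0.55814808 -0.204612    0.2009732 ] [-2.01459504e+01  2.03828489e+01  8.34317126e+00  7.76683360e+01
  2.40029693e-02  8.02687720e+01]
```

The door is latched. On to the lid set.

Request:
drive_tool --deltas '[1.2,0,0,-0.3,3,0,0,-0.8,4.8,0,0,-1.4,6.6,0,0,-2,8.4,-0.5,0,-2.6,10.2,-0.8,0,-3.2,12,-1.2,0,-3.8,13.8,-1.5,0,-4.4]'

```text
time_s: 10.95
tcp_pos: [0.5813, 0.1439, 0.1958]
orientation: [[-0.278, 0.961, -0.004], [0.961, 0.278, -0.001], [0.0, -0.004, -1.0]]
contact_force: [0.4, 0.8, -0.2]
finger_gap: 1.002
grip_force: 0.0
```

```bash
python3 - <<'E'
from h import *
s=sense(); print(delta([.5925,.2636,.12],22.5,s),s['qpos'].round(1))
E
```

```text
[ 4.48  1.77  3.03 -1.06] [13.9 21.3  9.  77.9  0.  87.8]
```

Request:
drive_tool --deltas '[1.2,0.5,0,-0.3,2.4,1,0,-0.6,3.6,1.4,0.7,-0.9,4.48,1.77,1.5,-1.06,4.48,1.77,2.3,-1.06,4.48,1.77,3,-1.06,4.48,1.77,3,-1.06,4.48,1.77,3,-1.06]'

```text
time_s: 11.75
tcp_pos: [0.5938, 0.2618, 0.1218]
orientation: [[-0.379, 0.925, -0.003], [0.925, 0.379, -0.001], [0.0, -0.003, -1.0]]
contact_force: [-0.0, -0.5, 0.2]
finger_gap: 1.002
grip_force: 0.0
```

```bash
python3 - <<'E'
from h import *
s=sense(); w=get('wrist'); save(w,'w1.png'); np.savez('w1.npz',**w); P=cloud(w); h=cv2.cvtColor(w['pixels'],cv2.COLOR_RGB2HSV)
o=(h[...,0]<20)&(h[...,1]>130)&(P[...,2]>.055)&(P[...,2]<.075)&(abs(P[...,1]-.264)<.04)&(abs(P[...,0]-.593)<.04)
q=P[o]; q=q[q[:,2]>np.percentile(q[:,2],60)-.003] if len(q) else q
print('post',o.sum(),q.mean(0),cv2.minAreaRect((q[:,:2]*1000).astype(np.float32)))
b=(h[...,0]>95)&(h[...,0]<130)&(h[...,1]>100)&(P[...,2]>.044)&(P[...,2]<.058)&(abs(P[...,1]-.264)<.06)&(abs(P[...,0]-.593)<.06)
q=P[b]; print('tabs',b.sum(),q.mean(0),cv2.minAreaRect((q[:,:2]*1000).astype(np.float32)))
m=(h[...,1]<40)&(abs(P[...,2]-.02)<.006); q=P[m]; print('plate',m.sum(),cv2.minAreaRect((q[:,:2]*1000).astype(np.float32)))
print(s['tcp_pos'])
E
python3 tip.py
```

```text
post 284 [0.59170614 0.26399014 0.06279076] ((592.2476196289062, 263.73553466796875), (13.249906539916992, 13.862152099609375), 21.837749481201172)
tabs 396 [0.59141202 0.26398625 0.04920987] ((591.6370239257812, 263.298583984375), (23.856664657592773, 53.96329116821289), 22.4187068939209)
plate 23862 ((641.8568115234375, 199.39511108398438), (601.995361328125, 352.50048828125), 33.6630744934082)
[0.59378775 0.26175636 0.12183401]
tcp [0.5944 0.262  0.1229] [ 0.8 -0.1  0.7]
wrist 5768 lowest [0.221  0.2212 0.2215 0.2215 0.2215 0.2216] offset 0.0986
side 61 lowest [0.2227 0.2231 0.2235 0.2239 0.224  0.2247] offset 0.1011
```

View pics/w1.png

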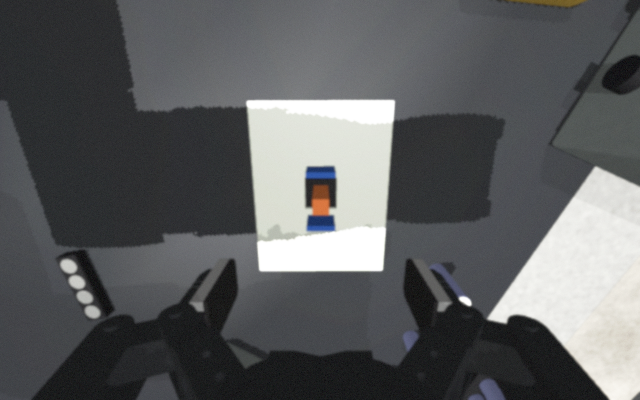

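The wrist view shows the post at (320,200), midway between the open fingers, with the tabs above and below it and the cells well clear at lower right. The post is at (0.592, 0.264), turned 22.4°, and measures 13.5 mm square at z=0.063, as it should. I'll descend.

Request:
drive_tool --deltas '[0.1,-0.04,0.6,0,0.1,-0.04,1.2,0,0.1,-0.04,1.8,0,0.1,-0.04,2.4,0,0.1,-0.04,3,0,0.1,-0.04,3.5,0,0.1,-0.04,4,0,0.1,-0.04,4,0]'

```text
time_s: 12.7
tcp_pos: [0.5919, 0.2638, 0.0217]
orientation: [[-0.379, 0.925, -0.002], [0.925, 0.379, -0.001], [0.0, -0.002, -1.0]]
contact_force: [0.4, -0.5, 0.3]
finger_gap: 0.997
grip_force: 0.0
```

```bash
python3 - <<'E'
from h import *
s=sense(); print(s['tcp_pos'],s['contact_force'],delta([.592,.2638,.002],22.4,s))
w=get('wrist'); P=cloud(w); t=s['tcp_pos']; y=s['orientation'][:,1]
q=P[(abs(P[...,2]-.09)<.04)&(w['z_map']>0)]; a=(q-t)@y; k=abs((q-t)@s['orientation'][:,0])<.015
for sg in (1,-1):
    r=q[k&(sg*a>.03)&(sg*a<.07)]; print(sg,len(r),np.sort(r[:,2])[:5],np.sort(np.abs((r-t)@y))[:3])
E
```

```text
[0.59187236 0.26378666 0.02171642] [ 0.44529434 -0.5166302   0.34223219] [-0.    0.01  0.79 -0.02]
1 9870 [0.06145185 0.06151315 0.06173579 0.06175274 0.06179243] [0.03004145 0.03004708 0.03006447]
-1 9412 [0.06097216 0.06110952 0.06112621 0.06123149 0.06154725] [0.03032308 0.03108187 0.03129279]
```

Request:
drive_tool --deltas '[0,0,0.2,0,0,0,0.4,0,0,0,0.6,0,0,0,0.8,0,0,0,0.8,0,0,0,0.8,0,0,0,0.8,0,0,0,0.8,0]'

```text
time_s: 13.55
tcp_pos: [0.5929, 0.2643, 0.0034]
orientation: [[-0.379, 0.925, 0.0], [0.925, 0.379, 0.0], [0.0, 0.0, -1.0]]
contact_force: [0.8, -1.1, 0.7]
finger_gap: 1.0
grip_force: 0.0
```

Request:
drive_tool --deltas '[0,0,0,0,0,0,0,0,0,0,0,0,0,0,0,0,0,0,0,0,0,0,0,0,0,0,0,0,0,0,0,0]' --jaw 1

```text
time_s: 14.35
tcp_pos: [0.5928, 0.2643, 0.0033]
orientation: [[-0.379, 0.925, 0.0], [0.925, 0.379, 0.0], [0.0, 0.0, -1.0]]
contact_force: [-0.3, 0.2, 3.2]
finger_gap: 0.154
grip_force: 59.2
```

The post is gripped (13 mm gap, 59 N). I'll lift smoothly.

Request:
drive_tool --deltas '[0,0,-0.2,0,0,0,-0.6,0,0,0,-1.2,0,0,0,-2,0,0,0,-3,0,0,0,-4,0,0,0,-4.8,0,0,0,-5.4,0]'

```text
time_s: 15.15
tcp_pos: [0.5929, 0.2643, 0.1404]
orientation: [[-0.379, 0.925, 0.001], [0.925, 0.379, 0.001], [0.0, 0.002, -1.0]]
contact_force: [0.0, 0.9, -3.4]
finger_gap: 0.151
grip_force: 58.7
```

```bash
cat > rim.py <<'E'
from h import *
s=sense(); print(s['tcp_pos'],s['contact_force'].round(1),s['grip_force'],s['finger_gap'])
d=dict(np.load('top0.npz')); e=dict(np.load('top1.npz'))
for k in (d,e):
    P=cloud(k); m=(abs(P[...,2]-.088)<.006)&(abs(P[...,0]-.598)<.09)&(abs(P[...,1]+.051)<.105)&(k['z_map']>0)
    t=P[m][:,:2]-C; X=t@cx;Y=t@cy; o=(abs(X)>.066)|(abs(Y)>.046)
    print(m.sum(),o.sum(),'x',np.percentile(X[o],[1,99]),'y',np.percentile(Y[o],[1,99]))
    for sg in (1,-1):
        j=(sg*Y>.05)&(abs(X)<.07); print('long',sg,np.median(sg*Y[j]),np.polyfit(X[j],Y[j],1).round(4),j.sum())
    j=(X>.07)&(abs(Y)<.05); print('short',np.median(X[j]),j.sum())
E
python3 rim.py
```

```text
[0.59291289 0.26434317 0.14036883] [ 0.   0.9 -3.4] 58.65280330181122 0.15140415535332463
256 256 x [-0.07977872  0.0797595 ] y [-0.06020755  0.05985462]
long 1 0.057950717638729776 [-0.0003  0.0578] 64
long -1 0.05767140107922933 [-0.0007 -0.0578] 67
short 0.0779259330682443 42
265 265 x [-0.08309015  0.07988514] y [-0.06011188  0.05994447]
long 1 0.05785313151061352 [0.0026 0.0579] 62
long -1 0.05779241660083883 [ 0.002  -0.0579] 71
short 0.07802654831486797 43
```

```bash
python3 - <<'E'
from h import *
s=sense(); print(delta([*C,.14],-10.64,s))
E
```

```text
[-1.174e+01 -4.600e+00  1.000e-02  5.490e+00]
```

Request:
drive_tool --deltas '[-0.25,-0.1,0,0.1,-0.75,-0.3,0,0.3,-1.5,-0.6,0,0.7,-2.5,-1,0,1.2,-3.5,-1.35,0,1.7,-4.5,-1.75,0,2.2,-5.4,-2.1,0,2.6,-6,-2.35,0,2.9]'

```text
time_s: 15.95
tcp_pos: [0.5942, 0.0999, 0.1373]
orientation: [[-0.08, 0.997, -0.002], [0.997, 0.08, -0.001], [-0.001, -0.002, -1.0]]
contact_force: [0.6, 0.2, -3.5]
finger_gap: 0.152
grip_force: 58.6
```

```bash
python3 - <<'E'
from h import *
s=sense(); print(delta([*C,.14],-10.64,s),s['grip_force'])
E
```

```text
[-6.02 -0.34 -0.1   2.53] 58.604793548583984
```

Request:
drive_tool --deltas '[-0.6,0,0,0.3,-1.5,-0.1,0,0.7,-2.5,-0.15,0,1.2,-3.5,-0.2,0,1.6,-4.5,-0.25,0,2,-5.3,-0.3,0,2.3,-5.8,-0.34,0,2.53,-6.02,-0.34,0,2.53]'

```text
time_s: 16.75
tcp_pos: [0.5993, -0.0487, 0.1379]
orientation: [[0.181, 0.984, -0.0], [0.984, -0.181, 0.0], [0.0, -0.001, -1.0]]
contact_force: [0.1, 0.3, -3.6]
finger_gap: 0.15
grip_force: 58.6
```

```bash
cat > lid.py <<'E'
from h import *
s=sense(); t=s['tcp_pos']; print('tcp',t.round(4),s['contact_force'].round(1),s['grip_force'],s['finger_gap'])
def fit(n,zl,zh,post=True):
    d=get(n); P=cloud(d); h=cv2.cvtColor(d['pixels'],cv2.COLOR_RGB2HSV)
    m=(h[...,1]<50)&(h[...,2]>110)&(P[...,2]>zl)&(P[...,2]<zh)&(np.hypot(P[...,0]-C[0],P[...,1]-C[1])<.13)&(d['z_map']>0)
    if m.sum()<50: print(n,'few',m.sum()); return
    q=P[m]; k,l,st,_=cv2.connectedComponentsWithStats(m.astype(np.uint8))
    r=cv2.minAreaRect((q[:,:2]*1000).astype(np.float32))
    A=np.c_[q[:,:2]-C,np.ones(len(q))]; c=np.linalg.lstsq(A,q[:,2],rcond=None)[0]
    print(n,m.sum(),'rect',r,'plate z at centre',c[2].round(4),'slope',c[:2].round(3), 'off in case', (((np.array(r[0])/1e3-C)@np.c_[cx,cy])*1e3).round(1))
import sys
zl,zh=map(float,sys.argv[1:3])
fit('wrist',zl,zh); fit('top',zl,zh); fit('side',zl,zh)
E
python3 lid.py .13 .18; python3 -c "
from h import *
print(delta([*C,.08],-10.64))"
```

```text
tcp [ 0.5993 -0.0487  0.1379] [ 0.1  0.3 -3.6] 58.61022233963013 0.1498635810290448
wrist 41684 rect ((599.3209228515625, -48.909584045410156), (169.1505889892578, 131.13043212890625), 79.8890151977539) plate z at centre 0.1545 slope [ 0.    -0.002] off in case [ 2.3 -1.2]
top 1085 rect ((604.3740844726562, -20.27825927734375), (114.7735595703125, 130.33949279785156), 79.84733581542969) plate z at centre 0.1559 slope [-0.001  0.001] off in case [31.3 -0.9]
side 1127 rect ((599.7025756835938, -46.547943115234375), (174.74337768554688, 140.3697967529297), 79.36840057373047) plate z at centre 0.1545 slope [ 0.011 -0.008] off in case [ 4.6 -1.2]
[-0.16 -0.04  2.32  0.06]
```

The lid is 2.3 mm / -1.2 mm off axis, turned 0.5°, and level. The inner underside is at 0.1345, so it has 56 mm to go. I'll correct while lowering to just above the mouth.

Request:
drive_tool --deltas '[-0.05,-0.02,0.1,0.05,-0.1,-0.05,0.3,0.08,-0.1,-0.05,0.6,0.08,-0.1,-0.05,0.9,0.08,-0.1,-0.05,1.2,0.08,-0.1,-0.05,1.5,0.08,-0.1,-0.05,1.6,0.08,-0.1,-0.05,1.6,0.08]'

```text
time_s: 17.7
tcp_pos: [0.5976, -0.0497, 0.0976]
orientation: [[0.187, 0.982, -0.001], [0.982, -0.187, 0.0], [-0.0, -0.001, -1.0]]
contact_force: [0.2, -0.8, -2.9]
finger_gap: 0.155
grip_force: 58.6
```

```bash
python3 lid.py .1 .13; python3 -c "
from h import *
print(delta([*C,.08],-10.64))"
```

```text
tcp [ 0.5976 -0.0497  0.0976] [ 0.2 -0.8 -2.9] 58.5748153924942 0.15485356209696058
wrist 41651 rect ((597.1586303710938, -50.363067626953125), (170.1338348388672, 130.89682006835938), 79.26249694824219) plate z at centre 0.1141 slope [-0.    -0.001] off in case [0.4 0.6]
top 1003 rect ((602.6146240234375, -20.63390350341797), (113.6080551147461, 129.6822967529297), 79.39216613769531) plate z at centre 0.1161 slope [-0.001  0.   ] off in case [30.7  0.8]
side 1100 rect ((597.1216430664062, -49.32611846923828), (176.70347595214844, 136.0647735595703), 79.51715850830078) plate z at centre 0.1146 slope [ 0.008 -0.007] off in case [1.4 0.9]
[-0.05 -0.01  0.74 -0.02]
```

The set is centred within 1 mm, with about 16 mm to go. I'll lower gently.

Request:
drive_tool --deltas '[-0.02,0,0.08,0,-0.02,0,0.18,0,-0.02,0,0.28,0,-0.02,0,0.38,0,-0.02,0,0.48,0,-0.02,0,0.56,0,-0.02,0,0.62,0,-0.02,0,0.64,0]'

```text
time_s: 18.65
tcp_pos: [0.5977, -0.0502, 0.0819]
orientation: [[0.187, 0.982, -0.0], [0.982, -0.187, 0.0], [0.0, -0.0, -1.0]]
contact_force: [0.8, 0.5, -2.9]
finger_gap: 0.153
grip_force: 58.6
```

```bash
python3 lid.py .085 .115
```

```text
tcp [ 0.5977 -0.0502  0.0819] [ 0.8  0.5 -2.9] 58.574833273887634 0.15289916649874435
wrist 41644 rect ((597.2783813476562, -50.64910125732422), (169.7969207763672, 130.90496826171875), 79.15279388427734) plate z at centre 0.0985 slope [ 0.    -0.001] off in case [0.2 0.5]
top 971 rect ((603.220703125, -20.706947326660156), (112.3152084350586, 130.54127502441406), 79.49488067626953) plate z at centre 0.1 slope [-0.004 -0.   ] off in case [30.7  0.1]
side 1098 rect ((597.7919921875, -48.249786376953125), (173.02249145507812, 135.76315307617188), 79.16914367675781) plate z at centre 0.0985 slope [ 0.009 -0.009] off in case [2.6 0.4]
```

Still hanging freely, with about 1 mm to go.

Request:
drive_tool --deltas '[0,0,0.02,0,0,0,0.04,0,0,0,0.06,0,0,0,0.08,0,0,0,0.1,0,0,0,0.1,0,0,0,0.1,0,0,0,0.1,0]'

```text
time_s: 19.6
tcp_pos: [0.5979, -0.0503, 0.0813]
orientation: [[0.187, 0.982, 0.001], [0.982, -0.187, -0.0], [0.0, 0.001, -1.0]]
contact_force: [-4.0, 0.2, 11.8]
finger_gap: 0.152
grip_force: 60.7
```

It's seated (weight gone, +12 N). I'll release.

Request:
drive_tool --deltas '[0,0,-0.05,0,0,0,-0.05,0,0,0,-0.05,0,0,0,-0.05,0,0,0,-0.05,0,0,0,-0.05,0,0,0,-0.05,0,0,0,-0.05,0]' --jaw 0

```text
time_s: 20.4
tcp_pos: [0.5978, -0.0502, 0.0809]
orientation: [[0.187, 0.982, -0.0], [0.982, -0.187, 0.0], [0.0, -0.0, -1.0]]
contact_force: [-0.1, 0.0, 0.9]
finger_gap: 0.998
grip_force: 0.0
```

Request:
drive_tool --deltas '[0,0,-0.5,0,0,0,-1,0,0,0,-1.8,0,0,0,-2.6,0,0,0,-3.2,0,0,0,-3.2,0,0,0,-3.2,0,0,0,-3.2,0]'

```text
time_s: 21.2
tcp_pos: [0.5973, -0.0502, 0.1603]
orientation: [[0.187, 0.982, -0.001], [0.982, -0.187, 0.0], [0.0, -0.001, -1.0]]
contact_force: [0.3, 0.5, -0.2]
finger_gap: 1.004
grip_force: 0.0
```

```bash
python3 lid.py .085 .115; python3 dr.py|head -3;  python3 - <<'E'
from h import *
s=sense(); w=get('wrist'); P=cloud(w); h=cv2.cvtColor(w['pixels'],cv2.COLOR_RGB2HSV)
near=(np.hypot(P[...,0]-C[0],P[...,1]-C[1])<.05)
o=(h[...,0]<20)&(h[...,1]>130)&(P[...,2]>.13)&near; q=P[o]
print('post',o.sum(),q.mean(0),np.median(q[:,2]),cv2.minAreaRect((q[q[:,2]>.135][:,:2]*1000).astype(np.float32)))
b=(h[...,0]>95)&(h[...,0]<130)&(h[...,1]>100)&(P[...,2]>.121)&near; q=P[b]
print('tabs',b.sum(),q.mean(0),cv2.minAreaRect((q[:,:2]*1000).astype(np.float32)))
print(delta([*C,.16],79.4,s),s['qpos'].round(1))
E
```

```text
tcp [ 0.5973 -0.0502  0.1603] [ 0.3  0.5 -0.2] 0.0 1.003527399534357
wrist 27379 rect ((597.7107543945312, -51.59912109375), (170.9462127685547, 130.56930541992188), 79.30781555175781) plate z at centre 0.0979 slope [ 0.001 -0.001] off in case [-0.7 -0.1]
top 1064 rect ((601.630859375, -28.354904174804688), (127.80077362060547, 130.7833251953125), 79.4499282836914) plate z at centre 0.0994 slope [-0.003  0.001] off in case [22.9  0.3]
side 1168 rect ((597.3275756835938, -49.53849792480469), (173.41366577148438, 136.2859344482422), 78.81262969970703) plate z at centre 0.0976 slope [ 0.009 -0.006] off in case [1.3 0.6]
[ 0.59730717 -0.05021771  0.16013188] [-0.7050582   0.03759133  0.90191008]
0.017 [-3.94 -0.44  4.61 -0.02]
0.012 [-3.74 -0.44  4.61 -0.02]
post 515 [ 0.59898734 -0.04914042  0.15492589] 0.14087813926814952 ((596.50146484375, -45.62894821166992), (30.91228485107422, 94.59857940673828), 80.7380599975586)
tabs 1370 [ 0.6004731  -0.04322031  0.20683298] ((597.5254516601562, -50.13996887207031), (53.598876953125, 97.68942260742188), 78.739501953125)
[-2.000e-02  1.000e-02  1.000e-02 -1.503e+01] [-4.8 22.   4.8 72.9  0.  96. ]
```

Seated: plate top at 0.0979 (0.098 expected) and post top at 0.141. Next I'll rotate 90° for the tabs.

Request:
drive_tool --deltas '[0,0,0,-0.7,0,0,0,-1.9,0,0,0,-3.1,0,0,0,-4.3,0,0,0,-5.5,0,0,0,-6.7,0,0,0,-7.9,0,0,0,-9.1]'

```text
time_s: 22.3
tcp_pos: [0.5977, -0.0502, 0.1607]
orientation: [[-0.696, 0.718, -0.0], [0.718, 0.696, 0.0], [0.0, -0.0, -1.0]]
contact_force: [0.2, 0.2, 0.4]
finger_gap: 1.001
grip_force: 0.0
```

Request:
drive_tool --deltas '[0,0,0,-1.2,0,0,0,-2.4,0,0,0,-3.6,0,0,0,-4.8,0,0,0,-5.9,0,0,0,-5.9,0,0,0,-5.9,0,0,0,-5.9]'

```text
time_s: 23.1
tcp_pos: [0.5977, -0.0503, 0.1608]
orientation: [[-0.982, 0.19, -0.0], [0.19, 0.982, 0.0], [0.0, 0.0, -1.0]]
contact_force: [-1.0, 0.6, 0.0]
finger_gap: 0.998
grip_force: 0.0
```

```bash
cat > tabs.py <<'E'
from h import *
s=sense(); w=get('wrist'); P=cloud(w); h=cv2.cvtColor(w['pixels'],cv2.COLOR_RGB2HSV)
near=(np.hypot(P[...,0]-C[0],P[...,1]-C[1])<.045)
o=(h[...,0]<20)&(h[...,1]>130)&(abs(P[...,2]-.141)<.004)&near; q=P[o]
if len(q): print('post',o.sum(),cv2.minAreaRect((q[:,:2]*1000).astype(np.float32)))
b=(h[...,0]>95)&(h[...,0]<130)&(h[...,1]>100)&(abs(P[...,2]-.128)<.004)&near; q=P[b]
r=cv2.minAreaRect((q[:,:2]*1000).astype(np.float32)); print('tabs',b.sum(),r)
print(s['tcp_pos'],s['qpos'].round(1),'to C',delta([*C,.1],79.4,s),'to tabs',delta([r[0][0]/1e3,r[0][1]/1e3,.1],79.4,s))
E
python3 tabs.py
```

```text
post 368 ((596.6181640625, -51.31542205810547), (13.452845573425293, 14.132512092590332), 78.85900115966797)
tabs 415 ((597.0341186523438, -50.968955993652344), (52.97699737548828, 25.924238204956055), 79.3087158203125)
[ 0.5977315  -0.05025416  0.16083734] [-4.8 21.9  4.8 72.9  0.   6.1] to C [-0.   -0.03  2.43 -0.05] to tabs [ 0.02 -0.03  2.43 -0.05]
```

Tabs are centred under the tool (53 x 26 mm, 79.3°). Descend, then grip.

Request:
drive_tool --deltas '[0.02,-0.03,0.5,-0.05,0.02,-0.03,1.1,-0.05,0.02,-0.03,1.7,-0.05,0.02,-0.03,2.3,-0.05,0.02,-0.03,2.9,-0.05,0.02,-0.03,3.4,-0.05,0.02,-0.03,3.7,-0.05,0.02,-0.03,3.7,-0.05]'

```text
time_s: 23.95
tcp_pos: [0.5963, -0.0508, 0.0671]
orientation: [[-0.983, 0.182, -0.002], [0.182, 0.983, 0.0], [0.002, -0.0, -1.0]]
contact_force: [-0.7, -0.2, 0.2]
finger_gap: 0.997
grip_force: 0.0
```

Request:
drive_tool --deltas '[0,0,0,0,0,0,0,0,0,0,0,0,0,0,0,0,0,0,0,0,0,0,0,0,0,0,0,0,0,0,0,0]' --jaw 1

```text
time_s: 24.75
tcp_pos: [0.5978, -0.0509, 0.0694]
orientation: [[-0.983, 0.182, 0.002], [0.182, 0.983, -0.0], [-0.002, 0.0, -1.0]]
contact_force: [0.0, 0.3, 6.4]
finger_gap: 0.622
grip_force: 64.1
```

Tabs are gripped (53 mm). I'll lift slowly, straight up.

Request:
drive_tool --deltas '[0,0,-0.05,0,0,0,-0.15,0,0,0,-0.3,0,0,0,-0.5,0,0,0,-0.7,0,0,0,-0.9,0,0,0,-1.1,0,0,0,-1.2,0]'

```text
time_s: 25.55
tcp_pos: [0.5974, -0.0509, 0.0991]
orientation: [[-0.983, 0.182, 0.001], [0.182, 0.983, 0.0], [-0.001, 0.0, -1.0]]
contact_force: [0.8, 0.4, -0.8]
finger_gap: 0.621
grip_force: 63.4
```

```bash
python3 - <<'E'
from h import *
s=sense(); print(s['tcp_pos'],s['contact_force'],s['finger_gap'],s['grip_force'])
b=get('side'); w=get('wrist')
B=cv2.resize(b['pixels'][110:220,310:420],(400,400)); W=cv2.resize(w['pixels'],(400,250)); W=cv2.copyMakeBorder(W,0,150,0,0,cv2.BORDER_CONSTANT)
cv2.imwrite('pics/lift.png',np.hstack([B,W])[...,::-1])
E
```

```text
[ 0.59741022 -0.05090709  0.09913958] [ 0.77183196  0.41965168 -0.76389256] 0.6206390578472926 63.42671871185303
```

View pics/lift.png

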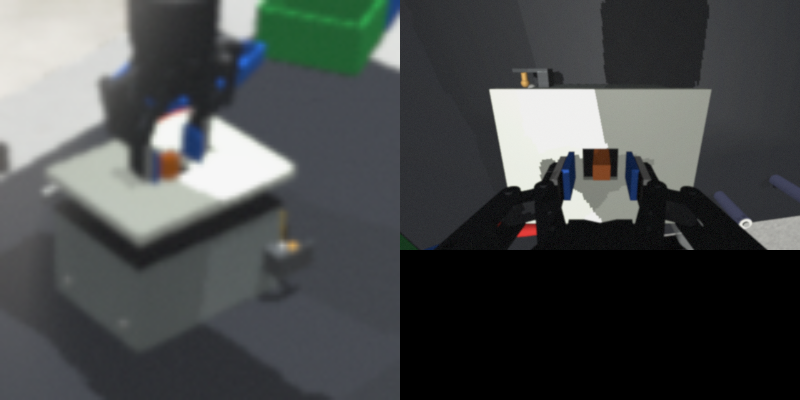

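The outer lid has risen level, and the black cover is left on the case (dark band at (165,235)) with the post free in the hole. I'll lift another 85 mm.

Request:
drive_tool --deltas '[0,0,-0.2,0,0,0,-0.5,0,0,0,-1,0,0,0,-1.5,0,0,0,-2,0,0,0,-2.6,0,0,0,-3.1,0,0,0,-3.4,0]'

```text
time_s: 26.45
tcp_pos: [0.5977, -0.0509, 0.1852]
orientation: [[-0.983, 0.182, 0.002], [0.182, 0.983, -0.0], [-0.002, 0.0, -1.0]]
contact_force: [1.0, 0.4, -0.8]
finger_gap: 0.62
grip_force: 63.4
```

Request:
drive_tool --deltas '[0,0,0,0,0,0,0,0,0,0,0,0,0,0,0,0,0,0,0,0,0,0,0,0,0,0,0,0,0,0,0,0]'

```text
time_s: 27.25
tcp_pos: [0.5971, -0.0509, 0.1834]
orientation: [[-0.983, 0.182, -0.0], [0.182, 0.983, 0.0], [0.0, 0.0, -1.0]]
contact_force: [0.5, 0.8, -1.7]
finger_gap: 0.622
grip_force: 63.4
```

```bash
python3 lid.py .18 .23; python3 dr.py | sed -n 2,3p; python3 - <<'E'
from h import *
s=sense(); print(s['dq'].max())
b=get('side'); P=cloud(b)
m=(abs(P[...,0]-C[0])<.1)&(abs(P[...,1]-C[1])<.1)&(P[...,2]<.11)&(P[...,2]>.08)&(b['pixels'].max(-1)<60); q=P[m]; print('inner plate',m.sum(),np.median(q[:,2]))
X=(q[:,:2]-C)@cx;Y=(q[:,:2]-C)@cy; print(np.percentile(X,[1,99]),np.percentile(Y,[1,99]),np.percentile(q[:,2],[10,90]))
E
```

```text
tcp [ 0.5971 -0.0509  0.1834] [ 0.5  0.8 -1.7] 63.396198749542236 0.6221221303460324
wrist 49178 rect ((596.821533203125, -52.116477966308594), (171.26763916015625, 130.57627868652344), 79.38726806640625) plate z at centre 0.2118 slope [-0.    -0.001] off in case [-1.4  0.6]
top 1151 rect ((602.2398071289062, -23.986915588378906), (116.08147430419922, 130.4752655029297), 79.50959777832031) plate z at centre 0.2133 slope [-0.002  0.002] off in case [27.3  0.5]
side 1146 rect ((595.8297729492188, -50.07609558105469), (176.0972137451172, 135.3215789794922), 79.40081024169922) plate z at centre 0.2117 slope [ 0.008 -0.009] off in case [0.5 2. ]
0.017 [ 0.47 -3.92  5.54 15.03]
0.012 [ 0.47 -3.72  5.54 15.03]
0.030464030261784823
inner plate 982 0.09287063371425877
[-0.07524267  0.08111035] [-0.05661901  0.06135519] [0.0903873 0.0950731]
```

The outer lid is held level 114 mm up, and the inner plate is at 0.0929 (0.093 expected). Handing in.

```bash
python3 -c "
from h import *
print(robot.sign_off())"
```

```text
the job is handed in; nothing more can be done
None
```

The job is handed in, with no verdict shown: door latched shut, inner cover fully home, and the white outer lid held level 114 mm above where it lay; the door was hidden from view in the final check but nothing touched it after it latched.

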